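# Open the laundry tablet box

### The arm

A 7-joint arm with a two-finger parallel gripper is mounted at the origin on the work surface. World frame = base frame: x ahead of the robot, y to its left, z up, the work surface at z = 0. Lengths are in mm, angles in rad, forces in N, time in s.
With the tool pointing down it reaches from about 400 to 875 mm from the base axis. Payload 4.4 kg.
Tool frame: the origin (TCP) lies at the very end of the fingers, on their centre line; the grasp point (between the pads) lies 19 mm behind it; z points along the fingers, y is the line along which they close (so a half turn about z gives the same grasp; the last joint's range is limited). The gripper opens to 85 mm and grips with 20 to 120 N. Pads are 22 mm wide; open, the fingers measure 114 mm over their backs; the gripper's body (76 mm by 85 mm) begins 54 mm behind the grasp point. The pads swing forward as they close: fully open they stand 13 mm farther back than shut.
Start: joints at [-0.066, 0.628, 0.038, 1.517, -0.027, 0.996, -0.02], TCP at [650.014, 0.027, 231.313] pointing down, gripper open.
Joint ranges: [-3.06, 3.06], [-0.37, 2.12], [-1.25, 1.32], [0.18, 2.47], [-1.1, 4.24], [0.23, 1.98], [-2.94, 2.94]. Speed limits (rad/s): [2.57, 2.57, 3.14, 3.14, 3.14, 3.14, 3.14].

### API

Orientations are given as [roll, pitch, yaw] about the fixed x, y, z axes, in that order (R = Rz(yaw) Ry(pitch) Rx(roll)).
In Python, from cell import read_state, get_image, camera_info, finish_job gives the robot as it stands.
- The arm moves only by the tool play_rows, never from a script. Its argument "deltas" is one flat list of numbers, 7 for each row, row after row: the shift along the tool's x, y, z in mm, then the turn, a rotation vector about the tool's x, y, z in rad, then the opening, from 0 (shut) to 1 (fully open). In form: [dx, dy, dz, ax, ay, az, grip, dx, dy, dz, ax, ay, az, grip, ...]. A call has 1 to 10 rows; each row is the pose to reach, as a shift and turn from the pose commanded when the call began, along the tool's axes at that moment; what a row does not reach only later rows make up. A row lasts 1/8 s, in which the tool goes at most 62.5 mm and 10.7 degrees, less where a joint would pass 70% of its speed; a pose out of reach is approached as far as the arm can. A call with a gripper value outside its range is refused whole. The fingers move at their own pace and stop on an object; the grip force is fixed at half the most. Time passes only in rows, so rows that repeat a pose let the fingers close. It gives the time, the measured TCP pose, the force, the opening and the grip force at its end, in the units of the state.
- read_state(): the state, without advancing time (a new reading comes with each control period).
- get_image(name): name is "scene" or "side" or "wrist"; returns the picture (480x640x3 uint8, red, green, blue); there is no depth.
- camera_info(name): a dict with "fx", "fy", "cx", "cy" (pixels), "T" (4x4, takes a point from camera to world coordinates). Camera axes: x right, y down, z forward; pixel columns grow to the right and rows downward; lengths in mm; the calibration is good to about 2 mm. A picture is of the moment at which its call begins: read the wrist's pose just before it. camera_info takes no time and is no camera call; for the wrist camera it gives the pose at the moment of the call.
- finish_job(): hands the job in; it is judged then, once.
The state is a dict: "clock": time; "qpos": joint angles; "qd": joint speeds; "tau": joint torques, N m; "eef_pos": TCP position; "tool_rot": TCP orientation; "force": force on the tool from outside, world axes, zero at the start; "torque": the same for the moment, N m; "width": finger opening in mm; "gripper_force": force on a finger pad.
Only numpy, scipy, OpenCV 4.12 (cv2) and the standard library are available. Lean on these libraries where they do the work, as an engineer would, in place of code of your own. Each camera call takes 0.05 s, during which the arm holds its last target. There are 200 camera calls.

### The job

Get the box of laundry tablets ready for the next customer. First, with the lid still shut, push the round white tub with the green top sideways along the counter with the fingers until it stands entirely to one side of the box, out from behind the lid; then lift the blue lid by its orange front lip with the fingertips and tip it right over backwards, so that it stays fully open by itself. Work gently, grip and pick up nothing, keep the tub standing, and leave everything else where it is.

Things in the scene. Friction and masses are not known exactly. Their poses are not given: they have to be found in the camera images.
- tablet_box: White open box holding laundry tablets, fixed to the counter: 120 mm deep (its x), 150 mm wide (its y), 65 mm high, walls 4 mm. Origin: centre of its underside, on the counter. Its +x points from the front (lip side) to the hinge side, z up. The box stands roughly crosswise: the lip faces the robot's right (world -y), the hinge its left (+y), give or take 20 degrees.
- lid (a joint): Angle of the blue lid (120 x 150 mm, 6 mm thick, about 130 g) about the hinge on the box's far (+x) top edge: 0 shut, 1.57 upright, 2.5 at its own stop, leaning back fully open. The hinge is nearly free: below about 1.6 the lid falls shut again, beyond that it falls open, down to the stop. With the tub behind the box the lid comes to rest on the tub at about 2.1.
- lid_hinge (a point): Middle of the hinge line: 60 mm behind (+x of) the box's origin and 65 mm above the counter; the line runs along the box's y. The lid's underside lies in the plane through this line.
- lid_lip (a point): Middle of the free front edge of the orange lip, at its underside: 150 mm from the hinge. The lip is 70 mm wide, 6 mm thick and juts 30 mm out over the box's front wall; shut, its underside is 65 mm above the counter, with free space below it for a fingertip.
- tub: Loose round closed tub, white with a yellow band and green top, 100 mm diameter, 95 mm tall, upright straight wall, about 400 g, standing behind the box (starts about 130 mm from the box's origin along the box's +x, 20 mm gap to the box). Origin: centre of its underside. Its yaw does not matter. There is free counter on both sides of it (towards the robot and away from it).
- softener: Orange bottle with blue cap, 64 mm diameter, 180 mm tall, standing; origin at the centre of its underside. A bystander, leave it alone.
- stain_bottle: White bottle with red cap, 52 mm diameter, 150 mm tall, standing; origin at the centre of its underside. A bystander, leave it alone.
- cup: Small green measuring cup, 72 mm across, 70 mm tall; origin at the centre of its underside. A bystander, leave it alone.
- brush: Flat brush with a wooden handle lying on the counter, low; origin at the centre of its underside. A bystander, leave it alone.
- soap: Amber bar of soap, 55 x 80 x 24 mm, lying on the counter; origin at the centre of its underside. A bystander, leave it alone.
- clip: Wooden clothes peg lying on the counter, 75 x 14 x 17 mm; origin at the centre of its underside. A bystander, leave it alone.
Mind the look-alikes: they are no part of the job. Leave any pink or red look-alike of the tub alone.

How it is judged (in metres and radians):
On the way, in this order (a step that is already met when the one before it is completed fails the run):
1. the tub stands clear to one side of the box, the lid still shut ((y of tub in the frame of tablet_box above 0.125 m or y of tub in the frame of tablet_box below -0.125 m) and value of joint lid below 0.15 rad), for 0.2 s.
2. the lid has gone over to its stop (value of joint lid above 2.4 rad), for 0.2 s.
At the end, for the whole second after the job is handed in: The lid rests at its own stop (joint above 2.4 rad, still); the tub stands upright and at rest on the counter with its centre more than 125 mm to either side of the box's middle line (box y), so that it is wholly outside the lid's width (value of joint lid above 2.4 rad and velocity of joint lid between -0.1 and 0.1 rad/s and (y of tub in the frame of tablet_box above 0.125 m or y of tub in the frame of tablet_box below -0.125 m) and angle between tub's own z axis and vertical below 0.1 rad and height (world z) of tub between -0.005 and 0.005 m and linear speed of tub below 0.02 m/s); the robot touches nothing.
It fails at once if the box or its lid is gripped or pushed with over 40 N (contact force between the fingers and tablet_box above 40 N).
It fails at once if the tub is lifted off the counter or tipped over (height (world z) of tub above 0.02 m or angle between tub's own z axis and vertical above 0.4 rad).
It fails at once if a bystander is lifted, knocked over or moved more than 25 mm (distance of any of softener, stain_bottle, cup, brush, soap, clip from where it was at the start of the episode above 0.025 m).
It also fails if it takes over 61 s, if anything falls off the work surface, if the arm or the gripper's body presses on something with over 40 N, if the wrist force passes 120 N, or if a joint passes its speed limit or range.

## Working session

There is one attempt and no reset: what is moved stays moved. The work goes in short steps, Python scripts to look and compute and a tool call to move; the robot and the scene stay as the last step left them, time stands still between calls to the robot, and variables do not carry over. Pictures are saved under pics/ and viewed, at most 10 in all, crops included, and the job is handed in when it is done.

Besides the shell and the picture viewer there is one more tool, called after "Request:" as name(argument=value, ...) on one line, values as JSON. play_rows: Moves the arm, as the interface text tells. Its arguments: {"type":"object","properties":{"deltas":{"type":"array"}},"required":["deltas"]}

```bash
mkdir -p pics; ls; python3 - <<'E'
from cell import *
import cv2,numpy as np
s=read_state();print(s)
for n in("scene","side","wrist"):
    c=camera_info(n);print(n,c["fx"],c["cx"],c["cy"],np.round(c["T"],3).tolist())
    cv2.imwrite(f"pics/{n}0.png",get_image(n)[:,:,::-1])
E
```

```text
pics
{'clock': 0.0, 'qpos': array([-0.06578259,  0.62937871,  0.03843944,  1.5183887 , -0.02700094,
        0.99629096, -0.01995771]), 'qd': array([ 0.00039188,  0.00051283,  0.00057619,  0.00064411,  0.00046173,
       -0.00097798, -0.00019269]), 'tau': array([-1.11932164e-03, -5.63405585e+01,  1.22606792e+00, -1.93450052e+01,
        1.09587883e-02,  1.05136272e-02, -8.84369996e-06]), 'eef_pos': array([6.49362182e+02, 1.86349238e-02, 2.30361311e+02]), 'tool_rot': array([-3.13964508e+00,  2.55190710e-05,  1.57082229e+00]), 'force': array([ 0.54194545,  0.39781398, -0.09305983]), 'torque': array([ 0.01137776,  0.03992144, -0.01110436]), 'gripper_force': 0.0, 'width': 85.20301486977137}
scene 515.430266321564 324.5251012677957 246.06150464832442 [[-0.705, 0.374, -0.603, 1297.43], [0.709, 0.399, -0.582, 679.637], [0.023, -0.837, -0.546, 721.37], [0.0, 0.0, 0.0, 1.0]]
side 505.40882712765534 325.8513791385068 242.48815538081098 [[0.938, -0.171, 0.301, 196.16], [-0.346, -0.491, 0.8, -1010.368], [0.011, -0.854, -0.52, 747.553], [0.0, 0.0, 0.0, 1.0]]
wrist 415.50143561086753 318.4942038708313 241.90847428724413 [[1.0, -0.0, -0.001, 649.453], [-0.001, -0.949, -0.317, 82.071], [-0.001, 0.317, -0.949, 372.931], [0.0, 0.0, 0.0, 1.0]]
```

View pics/scene0.png

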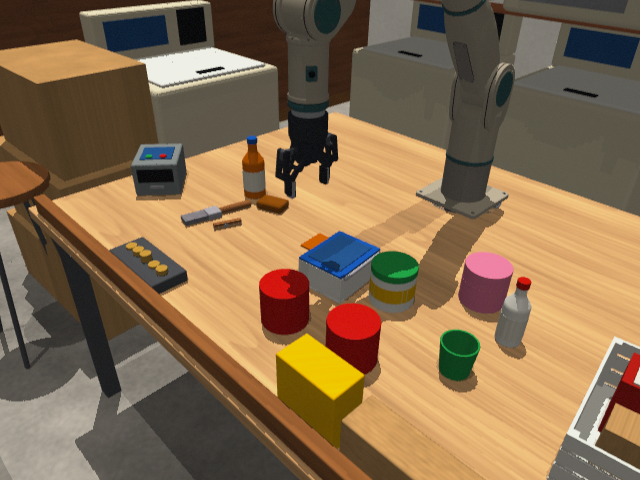

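View pics/side0.png

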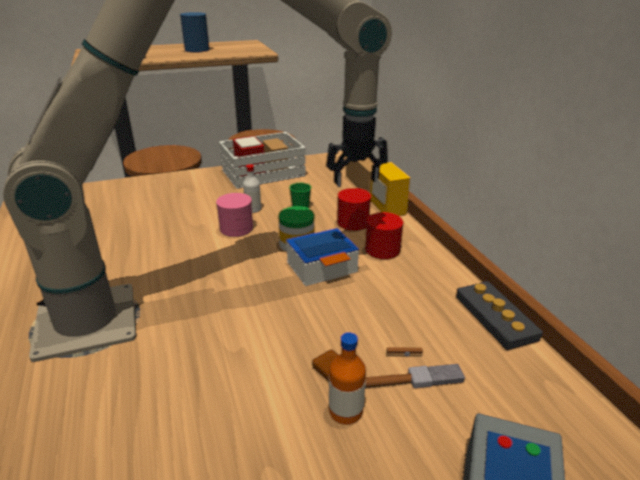

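Scene view: blue lid at about (340,255), lip (316,242), green tub top (394,266), red cans at (285,300) and (353,335), pink tub at (487,280). Side view: lid at (322,245), lip (335,259), green top (296,213). Next I measure with masks and rays.

```bash
cat > h.py <<'E'
from cell import *
import cv2,numpy as np
def ray(c,p):
    T=np.array(c["T"]);d=np.array([(p[0]-c["cx"])/c["fx"],(p[1]-c["cy"])/c["fy"],1.]);return T[:3,3],T[:3,:3]@d
def plane(c,p,z):
    o,d=ray(c,p);return o+d*(z-o[2])/d[2]
def tri(c1,p1,c2,p2):
    o1,d1=ray(c1,p1);o2,d2=ray(c2,p2)
    t=np.linalg.lstsq(np.c_[d1,-d2],o2-o1,rcond=None)[0];a=o1+t[0]*d1;b=o2+t[1]*d2
    return (a+b)/2,np.linalg.norm(a-b)
def blobs(im,lo,hi,amin=60):
    h=cv2.cvtColor(im,cv2.COLOR_RGB2HSV);m=cv2.inRange(h,lo,hi)
    m=cv2.morphologyEx(m,cv2.MORPH_OPEN,np.ones((3,3)))
    cs,_=cv2.findContours(m,cv2.RETR_EXTERNAL,cv2.CHAIN_APPROX_NONE)
    return sorted([c for c in cs if cv2.contourArea(c)>amin],key=cv2.contourArea,reverse=True)
def cen(c):
    m=cv2.moments(c);return np.array([m["m10"],m["m01"]])/m["m00"]
RNG=dict(blue=((100,120,60),(125,255,255)),orange=((5,180,120),(14,255,255)),green=((60,120,40),(88,255,255)),red=((0,180,60),(3,255,255)),pink=((160,60,60),(179,190,255)))
E
python3 - <<'E'
from h import *
np.set_printoptions(precision=1,suppress=True)
zs=dict(blue=71,orange=71,green=95,red=95,pink=95)
for n in("scene","side","wrist"):
    im=cv2.imread(f"pics/{n}0.png")[:,:,::-1].copy();c=camera_info(n)
    for k,(lo,hi) in RNG.items():
        for b in blobs(im,lo,hi)[:4]:
            e=cen(b);q=cv2.boxPoints(cv2.minAreaRect(b)); W=plane(c,e,zs[k])
            P=np.array([plane(c,p[0],zs[k])[:2] for p in b])
            r=cv2.minAreaRect(P.astype(np.float32))
            print(n,k,cv2.contourArea(b),e,W[:2],"rect",np.array(r[0]),np.array(r[1]),r[2])
E
```

```text
scene blue 1883.0 [339.6 254.2] [579.1  34.3] rect [575.3  30.9] [151.1 120.7] 6.0028486251831055
scene blue 237.5 [157.7 151.8] [ 579.3 -754.9] rect [ 583.9 -749.8] [94.  94.2] 52.035160064697266
scene orange 162.0 [313.5 241. ] [583.8 -45.6] rect [583.  -45.8] [69.6 28. ] 5.6487812995910645
scene orange 90.5 [248.6 158.5] [ 400.6 -523. ] rect [ 401.7 -524.6] [70.3 36.6] 51.38986587524414
scene green 1530.0 [457.5 353.6] [678.6 403.3] rect [676.4 405.8] [122.9  65.4] 31.412431716918945
scene green 1153.0 [394.3 267.3] [557.3 170.8] rect [555.5 169.6] [115.5  98.1] 34.07609558105469
scene red 2381.5 [352.7 331.4] [766.8 242.8] rect [772.7 247.3] [170.2  97.4] 39.70471954345703
scene red 2137.5 [282.5 297.5] [794.2  85.3] rect [794.   85.6] [188.   97.4] 46.400787353515625
scene red 764.5 [628.5 385.8] [541.2 633.9] rect [533.4 637.5] [160.1  39.4] 6.745057106018066
scene red 111.0 [523.5 282.9] [408.1 386.4] rect [408.2 387.7] [44.8 23.5] 27.33058738708496
scene pink 2503.0 [484.9 281.8] [462.7 329.9] rect [455.5 329.2] [215.   97.6] 25.963607788085938
side blue 2110.0 [515.3 461.7] 
[... 803 characters left out ...]
[167.5  88.7] 68.49397277832031
side red 69.0 [504.3 441.4] [ 629.  -639.5] rect [ 628.7 -639. ] [16.7 14.6] 52.53057861328125
side pink 1218.0 [234.7 213.7] [391.4 217.2] rect [389.2 225. ] [248.6  93.9] 78.15340423583984
wrist blue 32857.5 [217.3 170. ] [575.9  36.2] rect [575.6  31.1] [148.8 118.7] 5.8680315017700195
wrist orange 2996.5 [234.5 270.7] [583.3 -42.5] rect [583.2 -42.9] [69.2 30.1] 5.8211493492126465
wrist green 5441.0 [155.1  20.5] [551.4 129.2] rect [550.8 126.5] [27. 90.] 89.95938110351562
wrist red 17851.0 [491.8 145.7] [762.8  55.7] rect [762.3  53.3] [97.6 99.6] 89.98025512695312
wrist red 97.5 [404.6 152.1] [706.   51.5] rect [705.6  51.1] [10.6  9.8] 3.347081184387207
```

View pics/wrist0.png

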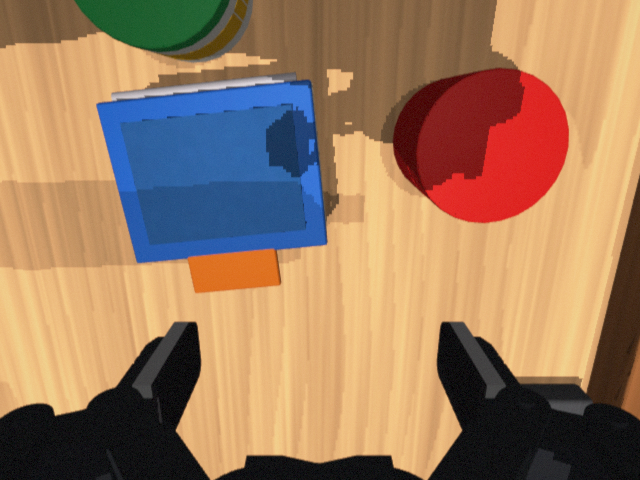

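The wrist view shows the lid square-on, with the lip at (234,271), the tub top at the top left and a red can at (490,145). All three cameras agree on the box: origin about (575.5, 31), +x at 95.9°. The red cans block the far side, so I'll push the tub towards the robot. First I'll triangulate the tub and its neighbours.

```bash
python3 - <<'E'
from h import *
np.set_printoptions(precision=1,suppress=True)
S=camera_info("scene");D=camera_info("side")
for n,a,b in(("red2",(352.7,331.4),(353.9,197.1)),("red1",(282.5,297.5),(387.6,224.7)),("pink",(484.9,281.8),(234.7,213.7)),("lip",(313.5,241),(334.9,258.8)),("lid",(339.6,254.2),(320.8,244.7))):print(n,*tri(S,a,D,b))
# tub top: green blob's V histogram, bright part = top face
for n,c,near in(("scene",S,(394,267)),("side",D,(296,214))):
    im=cv2.imread(f"pics/{n}0.png")[:,:,::-1].copy();h=cv2.cvtColor(im,cv2.COLOR_RGB2HSV)
    col=h[near[1]-20:near[1]+30,near[0]];print(n,[tuple(map(int,x)) for x in col[::3]])
    for b in blobs(im,*RNG["green"]):
        if cv2.pointPolygonTest(b,near,False)<0: continue
        print("bbox",cv2.boundingRect(b))
        H=cv2.convexHull(b)[:,0]; P=np.array([plane(c,p,95)[:2] for p in H])
        cam=np.array(c["T"])[:2,3]
        m=P.mean(0);far=P[((P-m)@(cam-m))<0]   # far rim = top edge only
        A=np.c_[2*far,np.ones(len(far))];x=np.linalg.lstsq(A,(far**2).sum(1),rcond=None)[0]
        print("circle",x[:2],np.sqrt(x[2]+x[0]**2+x[1]**2))
E
```

```text
red2 [752.8 232.7  79.9] 2.4514140222505696
red1 [777.8  62.8  72.2] 4.268404851962991
pink [404.2 304.5  49.7] 2.658421307419831
lip [582.8 -47.   69.9] 0.44087420927946436
lid [574.4  30.4  67. ] 0.7002286597548686
scene [(17, 125, 232), (18, 127, 191), (69, 205, 87), (69, 194, 88), (68, 208, 86), (67, 200, 88), (68, 194, 88), (68, 200, 88), (68, 203, 88), (69, 205, 164), (69, 203, 141), (67, 197, 66), (69, 169, 68), (34, 19, 105), (23, 22, 105), (22, 250, 108), (22, 255, 107)]
bbox (371, 252, 48, 32)
circle [548.6 164.6] 49.345841971873696
side [(68, 206, 63), (64, 187, 64), (66, 192, 65), (71, 206, 63), (67, 194, 121), (66, 182, 126), (66, 176, 74), (69, 220, 72), (65, 167, 78), (66, 194, 75), (70, 192, 57), (65, 138, 59), (25, 32, 89), (18, 50, 91), (10, 70, 84), (106, 208, 142), (107, 186, 111)]
bbox (280, 184, 33, 43)
circle [609.6 318.5] 28.42536155347411
```

Box, lip and lid triangulate consistently at z of about 67–71. The tub is at about (549,165) with a fitted radius of 49. I'll go above the push start on the tub's far side, with the fingers straddled across the push direction.

Request:
play_rows(deltas=[20,0,0,0,0,-0.17,0.47,40,-3,5,0,0,-0.34,0.47,60,-6,10,0,0,-0.51,0.47,80,-9,15,0,0,-0.68,0.47,100,-12,20,0,0,-0.85,0.47,120,-15,25,0,0,-1.02,0.47,140,-17,30,0,0,-1.19,0.47,160,-19,30,0,0,-1.36,0.47,172,-20,30,0,0,-1.53,0.47,172,-20,30,0,0,-1.674,0.47])

```text
clock: 1.4
eef_pos: [629.4, 173.7, 201.0]
tool_rot: [3.141, -0.001, -3.031]
force: [0.1, -0.4, -0.9]
width: 40.1
gripper_force: 0.0
```

```bash
python3 - <<'E'
from h import *
np.set_printoptions(precision=1,suppress=True)
s=read_state();print(s["clock"],s["eef_pos"],s["tool_rot"],s["width"],s["qpos"])
c=camera_info("wrist");im=get_image("wrist");cv2.imwrite("pics/w1.png",im[:,:,::-1])
for b in blobs(im,*RNG["green"]):
    P=np.array([plane(c,p,95)[:2] for p in b[:,0] if 2<p[0]<637 and 2<p[1]<477])
    A=np.c_[2*P,np.ones(len(P))];x=np.linalg.lstsq(A,(P**2).sum(1),rcond=None)[0]
    print(cv2.contourArea(b),"circle",x[:2],np.sqrt(x[2]+x[0]**2+x[1]**2),cv2.boundingRect(b))
E
```

```text
1.4 [629.4 173.7 201. ] [ 3.1 -0.  -3. ] 40.12853442744619 [-0.1  0.7 -0.4  1.5  0.3  1.   1.1]
24942.5 circle [547.7 163.5] 48.98756560739076 (228, 4, 175, 184)
9143.5 circle [617.2 342.9] 36.56985153563385 (524, 197, 116, 104)
```

View pics/w1.png

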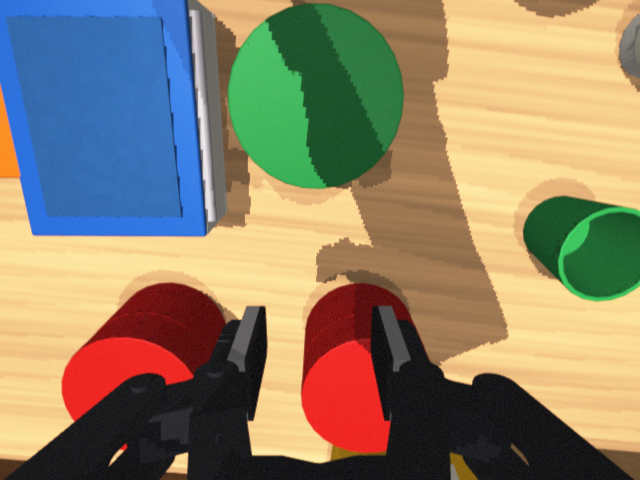

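The wrist view shows the tub top circle at (316,95), fitted to (548,164.) with r 49, the box to its left and the red cans behind the fingers. The path is clear, so I descend.

Request:
play_rows(deltas=[0,-2,35,0,0,0,0.47,0,-2,70,0,0,0,0.47,0,-2,105,0,0,0,0.47,0,-2,140,0,0,0,0.47,0,-2,160,0,0,0,0.47,0,-2,168,0,0,0,0.47,0,-2,168,0,0,0,0.47])

```text
clock: 2.33
eef_pos: [630.5, 170.1, 33.6]
tool_rot: [3.141, 0.0, -3.039]
force: [0.5, -0.5, 0.7]
width: 40.2
gripper_force: 0.0
```

Request:
play_rows(deltas=[5,0,0,0,0,0,0.47,11,0,0,0,0,0,0.47,17,0,0,0,0,0,0.47,23,0,0,0,0,0,0.47,30,0,0,0,0,0,0.47,37,0,0,0,0,0,0.47,44,0,0,0,0,0,0.47,51,0,0,0,0,0,0.47,58,0,0,0,0,0,0.47,62,0,0,0,0,0,0.47])

```text
clock: 3.58
eef_pos: [568.4, 163.6, 33.5]
tool_rot: [3.142, 0.001, -3.038]
force: [3.5, 0.7, 2.6]
width: 40.4
gripper_force: 0.0
```

```bash
cat > tub.py <<'E'
from h import *
np.set_printoptions(precision=1,suppress=True)
s=read_state();print(s["clock"],s["eef_pos"],s["tool_rot"],s["force"],s["width"])
c=camera_info("scene");im=get_image("scene");cv2.imwrite("pics/s_last.png",im[:,:,::-1])
O=np.array([575.2,31]);u=np.array([-.103,.995]);v=np.array([-.995,-.103])
for b in blobs(im,*RNG["green"]):
    P=np.array([plane(c,p[0],95)[:2] for p in cv2.convexHull(b)]);m=P.mean(0)
    P=P[((P-m)@(np.array(c["T"])[:2,3]-m))<0]
    A=np.c_[2*P,np.ones(len(P))];x=np.linalg.lstsq(A,(P**2).sum(1),rcond=None)[0]
    d=x[:2]-O;print(cv2.boundingRect(b),"circle",x[:2],np.sqrt(x[2]+x[0]**2+x[1]**2),"box",d@u,d@v)
E
python3 tub.py
```

```text
3.575 [568.4 163.6  33.5] [ 3.1  0.  -3. ] [3.5 0.7 2.6] 40.40451386991383
(440, 330, 40, 50) circle [652.6 391.1] 33.44659347634151 box 350.3007012429689 -114.11359656489702
(410, 246, 16, 26) circle [474.6 165. ] 18.606516868670024 box 143.7102454375882 86.33570592886181
```

Request:
play_rows(deltas=[6,0,0,0,0,0,0.47,13,0,0,0,0,0,0.47,20,0,0,0,0,0,0.47,27,0,0,0,0,0,0.47,34,0,0,0,0,0,0.47,41,0,0,0,0,0,0.47,48,0,0,0,0,0,0.47,55,0,0,0,0,0,0.47,62,0,0,0,0,0,0.47,68,0,0,0,0,0,0.47])

```text
clock: 4.88
eef_pos: [500.4, 156.6, 33.3]
tool_rot: [-3.142, -0.0, -3.038]
force: [3.8, -0.4, 2.5]
width: 40.2
gripper_force: 0.0
```

Request:
play_rows(deltas=[6,0,0,0,0,0,0.47,12,0,0,0,0,0,0.47,17,0,0,0,0,0,0.47,22,0,0,0,0,0,0.47,26,0,0,0,0,0,0.47,28,0,0,0,0,0,0.47,28,0,0,0,0,0,0.47])

```text
clock: 5.75
eef_pos: [472.6, 153.7, 33.2]
tool_rot: [-3.141, -0.001, -3.038]
force: [1.6, 0.5, 2.3]
width: 40.5
gripper_force: 0.0
```

Request:
play_rows(deltas=[-10,0,0,0,0,0,0.47,-30,0,0,0,0,0,0.47,-40,0,-20,0,0,0,0.47,-40,0,-60,0,0,0,0.47,-40,0,-120,0,0,0,0.47,-40,0,-180,0,0,0,0.2,-40,0,-200,0,0,0,0,-40,0,-200,0,0,0,0])

```text
clock: 6.75
eef_pos: [513.2, 157.9, 234.4]
tool_rot: [3.141, 0.002, -3.039]
force: [-0.2, -0.5, -0.3]
width: -0.2
gripper_force: 0.0
```

```bash
python3 tub.py; cp pics/s_last.png pics/s1.png
```

```text
6.75 [513.2 157.9 234.4] [ 3.1  0.  -3. ] [-0.2 -0.5 -0.3] -0.21525511322574656
(439, 330, 41, 50) circle [653.  390.9] 33.848285015873216 box 350.0412580504537 -114.52440548807472
(404, 228, 43, 28) circle [415.9 148.6] 49.543593664616154 box 133.4636154302092 146.38467781167736
```

View pics/s1.png

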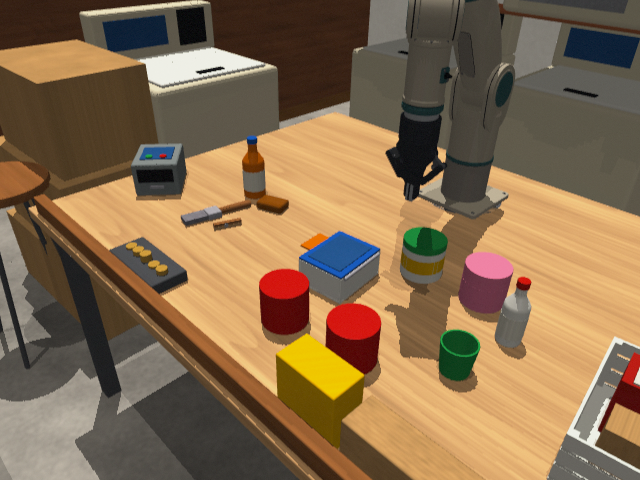

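The tub stands at box y of about +146 mm, upright, with the lid still shut and the bystanders untouched. It shows at (424,255) with the box at (340,265). Next is the lip, with the fingers shut and the tool turned back.

Request:
play_rows(deltas=[-4,-30,-5,0,0,0.16,0,-9,-60,-10,0,0,0.32,0,-13,-90,-15,0,0,0.48,0,-18,-120,-20,0,0,0.64,0,-22,-150,-20,0,0,0.8,0,-27,-185,-20,0,0,0.96,0,-31,-220,-20,0,0,1.12,0,-36,-255,-20,0,0,1.28,0,-40,-285,-20,0,0,1.44,0,-44,-304,-20,0,0,1.571,0])

```text
clock: 8.05
eef_pos: [586.5, -141.9, 250.6]
tool_rot: [-3.136, -0.0, 1.667]
force: [-0.5, -0.4, -0.3]
width: -0.1
gripper_force: 0.0
```

Request:
play_rows(deltas=[0,0,0,0,0.15,0,0,0,0,0,0,0.3,0,0,0,0,0,0,0.45,0,0,0,0,20,0,0.6,0,0,0,0,50,0,0.75,0,0,0,0,80,0,0.87,0,0,0,0,100,0,0.87,0,0,0,0,100,0,0.87,0,0])

```text
clock: 9.05
eef_pos: [586.9, -138.3, 151.7]
tool_rot: [-3.136, -0.872, 1.671]
force: [0.0, -0.3, 1.2]
width: 0.0
gripper_force: 0.0
```

```bash
cat > st.py <<'E'
from h import *
np.set_printoptions(precision=3,suppress=True)
s=read_state();O=np.array([575.2,31]);u=np.array([-.103,.995]);v=np.array([-.995,-.103])
from scipy.spatial.transform import Rotation as R
M=R.from_euler("xyz",s["tool_rot"]).as_matrix();d=s["eef_pos"][:2]-O
print(s["clock"],"pos",s["eef_pos"],"box u,v",d@u,d@v,"F",s["force"],"q",s["qpos"]);print("tool axes in box(u,v,z):\n",np.array([np.r_[M[:2,i]@u,M[:2,i]@v,M[2,i]] for i in range(3)]))
E
python3 st.py
```

```text
9.05 pos [ 586.927 -138.341  151.699] box u,v -169.7026145747924 5.773549344908606 F [ 0.035 -0.346  1.185] q [ 0.688  0.997 -0.286  1.364 -0.474  1.358  0.805]
tool axes in box(u,v,z):
 [[ 0.643 -0.002  0.766]
 [ 0.001 -1.    -0.003]
 [ 0.766  0.003 -0.643]]
```

Request:
play_rows(deltas=[-11,1,21,0,0,0,0,-22,3,42,0,0,0,0,-33,4,63,0,0,0,0,-44,6,84,0,0,0,0,-55,6,105,0,0,0,0,-55,6,105,0,0,0,0,-55,6,105,0,0,0,0])

```text
clock: 9.93
eef_pos: [590.2, -94.9, 44.9]
tool_rot: [3.139, -0.869, 1.676]
force: [0.2, -0.4, 1.3]
width: -0.1
gripper_force: 0.0
```

```bash
python3 st.py; python3 - <<'E'
from h import *
im=get_image("side")[180:340,220:440];cv2.imwrite("pics/d2.png",cv2.resize(im,None,fx=3.6,fy=3.6,interpolation=cv2.INTER_CUBIC)[:,:,::-1])
E
```

```text
9.925 pos [590.243 -94.906  44.851] box u,v -126.82607526291825 -1.9991797981340813 F [ 0.167 -0.439  1.271] q [ 0.645  1.122 -0.296  1.433 -0.49   1.162  0.877]
tool axes in box(u,v,z):
 [[ 0.646  0.002  0.764]
 [ 0.    -1.     0.002]
 [ 0.764 -0.001 -0.646]]
```

View pics/d2.png

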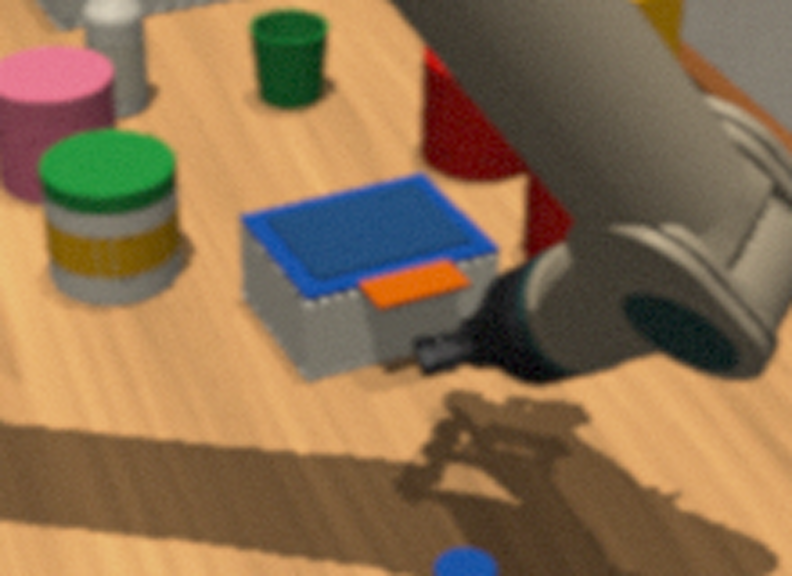

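The fingertips are low in front of the lip at (440,350) in the crop, with the lip at (415,285). The approach is clear, so I slide in under the lip and raise it slightly.

Request:
play_rows(deltas=[6,0,9,0,0,0,0,13,0,18,0,0,0,0,19,0,27,0,0,0,0,25,0,35,0,0,0,0,25,0,35,0,0,0,0])

```text
clock: 10.6
eef_pos: [584.6, -50.7, 40.4]
tool_rot: [-3.141, -0.871, 1.675]
force: [0.4, 0.3, 0.3]
width: -0.1
gripper_force: 0.0
```

```bash
python3 st.py; python3 - <<'E'
import numpy as np
# tool shifts for lip arc from theta=0
for t in range(0,111,10):
    a=np.radians(t);du=150*(1-np.cos(a));dz=150*np.sin(a);print(t,np.round([.645*du+.765*dz,.765*du-.645*dz],1))
E
```

```text
10.6 pos [584.589 -50.666  40.355] box u,v -82.22518101009852 -0.9305958536355181 F [0.446 0.313 0.314] q [ 0.612  1.109 -0.319  1.514 -0.52   1.078  0.878]
tool axes in box(u,v,z):
 [[ 0.644  0.001  0.765]
 [ 0.001 -1.    -0.   ]
 [ 0.765  0.001 -0.644]]
0 [0. 0.]
10 [ 21.4 -15.1]
20 [ 45.1 -26.2]
30 [ 70.3 -33. ]
40 [ 96.4 -35.3]
50 [122.5 -33.1]
60 [147.8 -26.4]
70 [171.5 -15.4]
80 [193.   -0.5]
90 [211.5  18. ]
100 [226.6  39.4]
110 [237.7  63.1]
```

Request:
play_rows(deltas=[5,0,-4,0,0,0,0,11,0,-8,0,0,0,0,21,0,-15,0,0,0,0,33,0,-21,0,0,0,0,45,0,-26,0,0,0,0,57,0,-30,0,0,0,0,70,0,-33,0,0,0,0,83,0,-34,0,0,0,0,96,0,-35,0,0,0,0])

```text
clock: 11.72
eef_pos: [581.1, -16.3, 136.8]
tool_rot: [-3.141, -0.87, 1.674]
force: [-0.9, -0.2, 0.1]
width: 0.0
gripper_force: 0.3
```

```bash
python3 st.py; python3 - <<'E'
from h import *
im=np.hstack([get_image("side")[150:340,220:440],get_image("scene")[150:340,240:460]]);cv2.imwrite("pics/d3.png",cv2.resize(im,None,fx=1.8,fy=1.8,interpolation=cv2.INTER_CUBIC)[:,:,::-1])
E
```

```text
11.725 pos [581.09  -16.307 136.8  ] box u,v -47.67707345212428 -0.9882494261109249 F [-0.905 -0.16   0.111] q [ 0.586  0.949 -0.343  1.583 -0.555  1.122  0.797]
tool axes in box(u,v,z):
 [[ 0.645  0.     0.765]
 [ 0.    -1.    -0.   ]
 [ 0.765  0.    -0.644]]
```

View pics/d3.png

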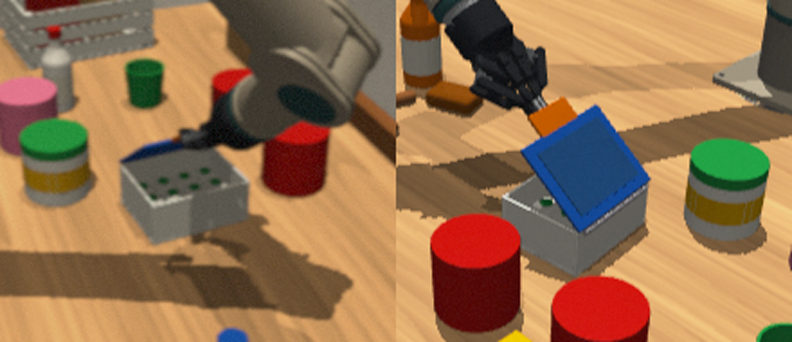

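The lid is at about 40° with the fingertips under the orange lip (at (550,115) in the crop). I carry on along the arc.

Request:
play_rows(deltas=[13,0,1,0,0,0,0,26,0,2,0,0,0,0,39,0,5,0,0,0,0,51,0,9,0,0,0,0,63,0,14,0,0,0,0,75,0,20,0,0,0,0,86,0,27,0,0,0,0,97,0,35,0,0,0,0,106,0,44,0,0,0,0,115,0,53,0,0,0,0])

```text
clock: 13.08
eef_pos: [569.3, 97.8, 189.8]
tool_rot: [-3.141, -0.87, 1.674]
force: [-0.4, -0.8, -0.6]
width: -0.0
gripper_force: 0.0
```

Request:
play_rows(deltas=[7,0,9,0,0,0,0,14,0,18,0,0,0,0,21,0,27,0,0,0,0,21,0,27,0,0,0,0,21,0,27,0,0,0,0])

```text
clock: 13.7
eef_pos: [566.2, 130.4, 188.2]
tool_rot: [3.142, -0.869, 1.673]
force: [-0.1, -0.4, -0.0]
width: -0.1
gripper_force: 0.0
```

```bash
python3 st.py; python3 - <<'E'
from h import *
im=np.hstack([get_image("side")[150:340,220:440],get_image("scene")[150:340,240:460]]);cv2.imwrite("pics/d4.png",cv2.resize(im,None,fx=1.8,fy=1.8,interpolation=cv2.INTER_CUBIC)[:,:,::-1])
E
```

```text
13.7 pos [566.155 130.427 188.214] box u,v 99.86097184838198 -1.2415721246462503 F [-0.11  -0.415 -0.015] q [ 0.436  0.82  -0.424  1.757 -0.684  0.949  0.711]
tool axes in box(u,v,z):
 [[ 0.645 -0.     0.764]
 [-0.001 -1.     0.   ]
 [ 0.764 -0.001 -0.645]]
```

View pics/d4.png

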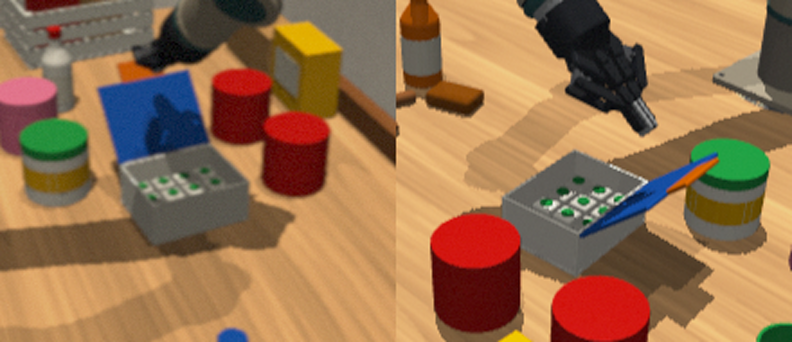

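The lid has gone over and leans back (orange lip at (700,170) in the crop), with the tub standing clear. I'll retreat, let it settle and check the angle.

Request:
play_rows(deltas=[0,0,-20,0,0,0,0,0,0,-50,0,0,0,0,0,0,-80,0,0,0,0,0,0,-80,0,0,0,0,0,0,-80,0,0,0,0,0,0,-80,0,0,0,0,0,0,-80,0,0,0,0])

```text
clock: 14.68
eef_pos: [571.8, 70.9, 239.6]
tool_rot: [-3.14, -0.871, 1.674]
force: [0.1, -0.1, -1.0]
width: 0.2
gripper_force: 0.0
```

```bash
python3 tub.py; python3 - <<'E'
from h import *
O=np.array([575.2,31]);u=np.array([-.103,.995])
q=[]
for n,box in(("side",(270,120,100,80)),("scene",(560,0,0,0))):
    im=get_image(n)
    for b in blobs(im,*RNG["orange"],30): print(n,cv2.contourArea(b),cen(b)); q.append((n,cen(b)))
S=camera_info("scene");D=camera_info("side")
for n,a in q:
    for m,b in q:
        if n=="side" and m=="scene":
            p,e=tri(D,a,S,b);d=(p[:2]-O)@u
            if e<25: print(np.round(p,1),round(e,1),"theta",round(np.arctan2(p[2]-65,60-d),2),"r",round(np.hypot(p[2]-65,60-d)))
E
```

```text
14.675 [571.8  70.9 239.6] [-3.1 -0.9  1.7] [ 0.1 -0.1 -1. ] 0.17733892302688378
(439, 330, 41, 50) circle [652.6 391.1] 33.44659347634151 box 350.3007012429689 -114.11359656489702
(404, 227, 43, 29) circle [413.5 146.5] 48.70816408814024 box 131.59002988179233 148.97790162318609
side 748.5 [345.97105322 368.72144289]
side 171.5 [294.58794947 191.96307094]
scene 112.0 [407.73363095 253.19791667]
scene 73.0 [248.06392694 158.79680365]
[ 456.4 -441.1  114.2] 12.0 theta 0.09 r 520
[556.9 198.3 143.6] 1.0 theta 2.51 r 134
```

The lid measures about 2.51 rad, which is its stop. The tub is clear at box y of about +147 mm, and the arm touches nothing.

```bash
python3 -c "
from cell import *
print(finish_job())"
```

```text
the job is handed in; nothing more can be done
None
```

I handed the job in at about 15 s: the tub was pushed clear to the robot's side (box y about +147 mm) with the lid shut, then the lid was tipped right over to its stop (about 2.5 rad measured). The hand-in returned no verdict.

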